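# Bring the tube rotator's empty holder to the top

### The arm

A 7-joint arm with a two-finger parallel gripper is mounted at the origin on a cart in front of the work surface, level with it; the furniture and walls round the work are solid. World frame = base frame: x ahead of the robot, y to its left, z up, the work surface at z = 0. Lengths are in m, angles in degrees, forces in N, time in s.
With the tool pointing down it reaches from about 0.35 to 0.775 m from the base axis. Payload 3.1 kg.
Tool frame: the origin (TCP) lies on the centre line of the jaws, within the pads' length; the fingertips stand 17 mm ahead of it and the grasp point (between the pads) lies 2 mm behind it (robot.tip_reach is the distance from the TCP to the fingertips, in m); z points along the fingers, y is the line along which they close (so a half turn about z gives the same grasp; the last joint's range is limited). The gripper opens to 85 mm and grips with 20 to 120 N. Pads are 22 mm wide; open, the fingers measure 114 mm over their backs; the gripper's body (76 mm by 85 mm) begins 54 mm behind the grasp point. The pads swing forward as they close: fully open they stand 13 mm farther back than shut.
Start: joints at [-70.514, 17.813, 0.802, 86.603, -0.252, 75.585, -1.558], TCP at [0.205, 0.51, 0.248] pointing down, gripper open.
Joint ranges: [-154.91, 154.91], [-16.99, 109.72], [-72.82, 74.43], [7.12, 147.25], [-82.49, 262.49], [11.32, 116.49], [-174.64, 174.64]. Speed limits (degrees/s): [159.86, 159.86, 180, 180, 180, 180, 180].

### API

Orientations are given as [roll, pitch, yaw] about the fixed x, y, z axes, in that order (R = Rz(yaw) Ry(pitch) Rx(roll)).
In Python, from station import robot, fingers, vision, workorder, recognise gives the robot as it stands. Calls block until the motion is done:
- robot.move_to(position, orientation): joint-space move of the TCP to a pose.
- robot.line_to(position, orientation=None, velocity=0.15, f_stop=None): straight line of the TCP; orientation=None keeps the orientation; velocity is the mean speed in m/s. With f_stop (N) it stops when the force on the tool has changed by that much, and returns True; else False.
- robot.move_j(angles): joint-space move.
- fingers.gripper_to(opening, force=None): opening from 0.0 (shut) to 1.0 (fully open); force is the grip in N (None keeps the last); returns when the fingers have stopped.
- robot.pause(seconds).
- robot.inverse_kinematics(position, orientation): joint angles nearest the present ones, or None.
- vision.grab_frame(name): name is "scene" or "side" or "wrist"; returns the picture (400x640x3 uint8, red, green, blue); there is no depth.
- vision.calibration(name): a dict with "mtx" (3x3 intrinsics, pixels), "extrinsics" (4x4, takes a point from world to camera coordinates); the wrist camera has in their place "T_tool_cam" (4x4, takes a point from camera to tool coordinates, whose origin is the TCP and whose axes are the flange's). Camera axes: x right, y up, looking along -z (the intrinsics and any distortion apply to the point x, -y, -z); pixel columns grow to the right and rows downward; lengths in m; the calibration is good to about 2 mm. A picture is of the moment at which its call begins: read the wrist's pose just before it. calibration takes no time and is no camera call.
A pose or a line that the arm cannot do raises robot.PlanningError and nothing moves.
- workorder.close_job(): hands the job in; it is judged then, once.
Trained networks look in the newest picture that a camera, given by its name, has taken for a name from the list of things; names that differ only in an ending like _2 or _b are one class to them, and where a whole thing is asked for, a point or a joint stands for the part that bears it (a point fixed in the world has none). Each returns a list of dicts, best first, with "p" (0 to 1); they miss things now and then, are a little off and sometimes report something else, mostly with a low value. They report only what shows in the picture. A call takes as long as a camera call.
- recognise(label, camera): "rect" ([centre column, centre row, width, height] in pixels, round what is visible of it).
Readings, each from a call of its own:
- robot.current_time_s(): time.
- robot.current_joint_positions(): joint angles.
- robot.current_dq(): joint speeds.
- robot.current_joint_torque(): joint torques, N m.
- robot.current_tool_pos(): TCP position.
- robot.current_eef_rot(): TCP orientation.
- robot.current_contact_force(): force on the tool from outside, world axes, zero at the start.
- robot.current_torque(): the same for the moment, N m.
- robot.current_finger_gap(): opening from 0.0 (shut) to 1.0 (fully open).
- robot.current_gripper_force(): force on a finger pad.
Only numpy, scipy, OpenCV 4.12 (cv2) and the standard library are available. Lean on these libraries where they do the work, as an engineer would, in place of code of your own. Each camera call takes 0.05 s, during which the arm holds its last target. There are 200 camera calls.

### The job

The tube rotator is paused between two runs but still switched on: first switch it off at its rocker switch, and only then turn its rotor by hand, pushing one arm after another round with the fingertips, until the one empty tube holder points straight up, ready for loading. Only push, never grip an arm or a tube in it, and leave it at rest with the switch off. The tube that waits on the worktop and the other things round about stay where they are; nothing is picked up.

Things in the scene. Friction and masses are not known exactly. Their poses are not given: they have to be found in the camera images.
- rotator: white bench tube rotator, fixed. Origin: at worktop height, straight under the middle of the rotor. x points from its front (control strip, towards the robot) to its back, y to the left seen from the front, z up. Base x -115..75, y -100..100 mm, 42 mm high. On the strip along its front: rocker switch at the right, flat dark display, speed knob at the left (y 55 mm, 60 mm high, not used).
- tower_top (a point): centre of the top of the motor tower behind the rotor, 206 mm above the worktop. The tower is 50 mm deep (rotator's x +24 to +74 mm) and 88 mm wide.
- arms: the rotor's six arms, like spokes 60 degrees apart in one upright plane (rotator's x -12 to +12 mm). Origin: centre of the hub, 170 mm above the worktop; hub 42 mm across. Each arm is a white U-shaped trough open to the front, 23 mm wide, ending 88 mm from the axis. Five hold a fixed red-capped tube, cap 16 mm thick, reaching 110 mm from the axis; one is empty. z points out along the empty one.
- walls_cw: the six arms' side walls that lead when the rotor turns clockwise (seen from the front), with that half of the caps; 3 mm thick, 22 mm deep along the axis. Origin and axes: as arms. Push on these to turn the rotor anticlockwise.
- walls_ccw: the six arms' opposite side walls, with that half of the caps. Origin and axes: as arms. Push on these to turn the rotor clockwise.
- empty_holder (a point): middle of the open outer end of the empty holder, 88 mm from the rotor's axis. Its z axis points outwards along the holder (to be brought straight up), its x axis along the rotor's axis towards the back.
- rotor (a joint): angle of the rotor: 0 (or any whole turn, 6.283) with the empty holder straight up; grows as the rotor turns clockwise seen from the front. So the empty holder stands this far clockwise from straight up. It turns on the rotator's x axis either way without stops; a slip clutch holds it where it is left (about 0.12 N m, or 1.5 N at 80 mm, to turn it) and it hardly coasts.
- switch_near_half (a point): top of the near half (towards the robot) of the black rocker switch, 13 mm from its pivot, 52 mm above the worktop with the rocker level. Rocker 36 mm long (rotator's x) and 20 mm wide; the bezel's rim is 46 mm high. When on, this half stands 3 mm proud; pressed straight down with 3 to 6 N it goes over to off. The arms are about 70 mm behind the pivot.
- mains (a joint): rocker switch: +0.2 on (far half down, near half proud), -0.2 off (near half down). It is stiff and stays where it is left, so press it fully down.
- next_tube: loose red-capped sample tube, 88 mm long, 16 mm thick, lying on the worktop to the right of the rotator; leave it alone. Origin: middle of its underside.
- cup_a: loose specimen cup with a red lid, 53 mm across, 59 mm high, standing on the worktop to the right; leave it alone. Origin: centre of its underside.
- cup_b: loose specimen cup with a white lid, 53 mm across, 59 mm high, standing on the worktop to the right; leave it alone. Origin: centre of its underside.
- marker_a: loose marker pen, 135 mm long, 18 mm thick, lying on the worktop to the right of the rotator; leave it alone. Origin: middle of its underside.
- roll_a: loose roll of labels, 56 mm across, 26 mm high, lying flat to the left of the rotator; leave it alone. Origin: centre of its underside.

How it is judged:
By the outcome, as a careful person would: the job done as asked, in the order asked, and still so for the second after the job is handed in, with the robot touching nothing.
It also fails if it takes over 61 s, if anything falls off the work surface, if the arm or the gripper's body presses on something with over 40 N, if the wrist force passes 120 N, or if a joint passes its speed limit or range.

## Working session

There is one attempt and no reset: what is moved stays moved. The work goes in short steps, each a Python script; the robot and the scene stay as the last script left them, time stands still between calls to the robot, and variables do not carry over. Pictures are saved under pics/ and viewed, at most 10 in all, crops included, and the job is handed in when it is done.

```bash
mkdir -p pics; ls; python3 - <<'E'
from station import robot,fingers,vision,workorder,recognise
import cv2,numpy as np
for n in("scene","side"):
    im=vision.grab_frame(n);cv2.imwrite(f"pics/{n}0.png",im[:,:,::-1])
    c=vision.calibration(n);print(n,{k:np.round(v,4).tolist() if not isinstance(v,str) else v for k,v in c.items()})
    for l in("rotator","tower_top","arms","empty_holder","switch_near_half","next_tube","cup_a","marker_a","roll_a"):
        print(l,[(round(d["p"],2),np.round(d["rect"]).tolist()) for d in recognise(l,n)[:3]])
print(robot.current_time_s(),robot.current_eef_rot(),robot.tip_reach, np.round(vision.calibration("wrist")["T_tool_cam"],3).tolist())
E
```

```text
pics
scene {'mtx': [[367.8657, 0.0, 316.0383], [0.0, 367.8657, 199.0949], [0.0, 0.0, 1.0]], 'extrinsics': [[0.7154, -0.6985, -0.016, -0.1985], [0.4109, 0.4022, 0.8182, -0.4378], [-0.5651, -0.5919, 0.5747, -0.5132], [0.0, 0.0, 0.0, 1.0]]}
rotator [(0.63, [358.0, 316.0, 55.0, 45.0]), (0.57, [297.0, 196.0, 96.0, 119.0])]
tower_top [(0.62, [294.0, 195.0, 98.0, 126.0])]
arms [(0.87, [296.0, 171.0, 73.0, 74.0]), (0.3, [358.0, 246.0, 11.0, 27.0])]
empty_holder [(0.95, [295.0, 172.0, 77.0, 77.0])]
switch_near_half []
next_tube [(0.74, [411.0, 311.0, 28.0, 34.0]), (0.53, [359.0, 247.0, 12.0, 26.0])]
cup_a [(0.91, [412.0, 311.0, 30.0, 38.0]), (0.86, [408.0, 271.0, 22.0, 32.0])]
marker_a [(0.96, [359.0, 315.0, 53.0, 42.0])]
roll_a [(0.79, [251.0, 207.0, 18.0, 17.0]), (0.44, [412.0, 309.0, 30.0, 37.0])]
side {'mtx': [[386.2032, 0.0, 323.4309], [0.0, 386.2032, 199.1791], [0.0, 0.0, 1.0]], 'extrinsics': [[-0.9872, -0.1591, -0.0075, 0.5418], [0.0506, -0.3577, 0.9325, -0.1029], [-0.151, 0.9202, 0.3612, -1.2654], [0.0, 0.0, 0.0, 1.0]]}
rotator [(0.87, [310.0, 235.0, 87.0, 124.0])]
tower_top [(0.93, [310.0, 233.0, 85.0, 128.0])]
arms [(0.93, [298.0, 214.0, 22.0, 83.0])]
empty_holder [(0.97, [301.0, 218.0, 19.0, 87.0]), (0.43, [297.0, 219.0, 24.0, 90.0])]
switch_near_half [(0.72, [312.0, 236.0, 89.0, 125.0])]
next_tube []
cup_a [(0.66, [310.0, 214.0, 13.0, 20.0]), (0.48, [342.0, 209.0, 17.0, 21.0])]
marker_a [(0.55, [359.0, 228.0, 8.0, 20.0])]
roll_a [(0.97, [310.0, 309.0, 29.0, 26.0])]
1.0 [1.79997163e+02 1.03291207e-03 1.58127487e+02] 0.017 [[0.001, 0.953, 0.302, 0.078], [1.0, -0.001, 0.0, 0.0], [0.001, 0.302, -0.953, -0.127], [0.0, 0.0, 0.0, 1.0]]
```

```bash
python3 - <<'E'
import cv2,numpy as np
a=cv2.imread("pics/scene0.png")[115:355,230:430]; b=cv2.imread("pics/side0.png")[150:330,240:390]
cv2.imwrite("pics/sc1.png",np.hstack([cv2.resize(a,(500,600),interpolation=2)]))
cv2.imwrite("pics/si1.png",cv2.resize(b,(500,600),interpolation=2))
E
```

```text
(no output)
```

View pics/sc1.png

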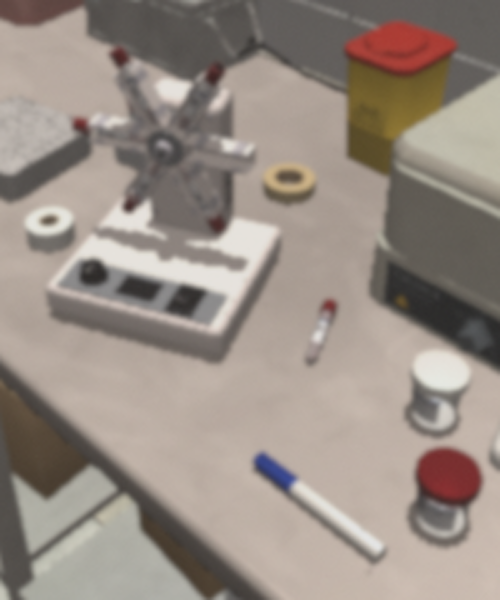

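View pics/si1.png

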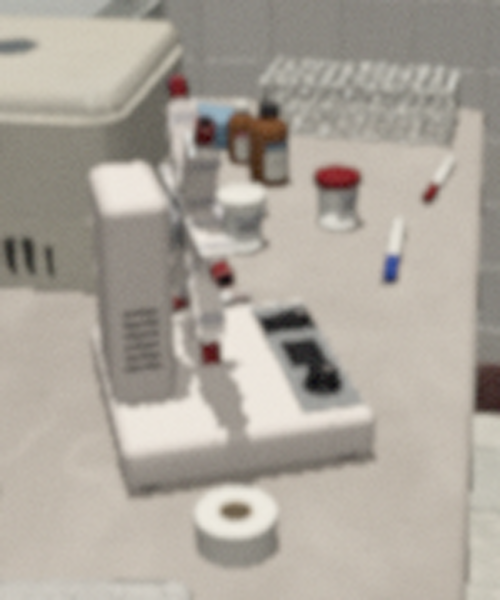

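The scene crop shows the rotor hub at (165,148) and the empty holder pointing right at about (252,153). The five red caps are at the other spokes, so the rotor is at about +90°. The switch is at (186,298). The side crop shows the tower, the rotor edge-on and the switch strip at (285,318).

```bash
cat > h.py <<'E'
from station import robot,fingers,vision,workorder,recognise
import cv2,numpy as np
from scipy.optimize import least_squares
def proj(P,cal,E=None):
    E=cal["extrinsics"] if E is None else E
    p=np.atleast_2d(P)@np.array(E)[:3,:3].T+np.array(E)[:3,3]
    m=np.array(cal["mtx"]); return np.c_[m[0,2]+m[0,0]*p[:,0]/-p[:,2], m[1,2]+m[1,1]*-p[:,1]/-p[:,2]]
def rw(q,P):
    c,s=np.cos(q[2]),np.sin(q[2]); P=np.atleast_2d(P)
    return np.c_[q[0]+c*P[:,0]-s*P[:,1], q[1]+s*P[:,0]+c*P[:,1], P[:,2]]
def spoke(th,r,x=0.): return np.c_[np.full(np.size(th),x),-r*np.sin(th),.17+r*np.cos(th)]
def caps(im):
    hsv=cv2.cvtColor(np.ascontiguousarray(im),cv2.COLOR_RGB2HSV)
    m=((hsv[...,0]<8)|(hsv[...,0]>170))&(hsv[...,1]>110)
    n,_,st,ce=cv2.connectedComponentsWithStats(m.astype(np.uint8))
    return ce[1:][st[1:,4]>=6],st[1:,4][st[1:,4]>=6]
E
python3 - <<'E'
from h import *
C={n:vision.calibration(n) for n in("scene","side")}
im={n:cv2.imread(f"pics/{n}0.png")[:,:,::-1] for n in C}
sc=lambda u,v:(230+u/2.5,115+v/2.5); si=lambda u,v:(240+u/3.333,150+v*.3)
base={"scene":[((-.115,.1,.042),sc(49,287)),((-.115,-.1,.042),sc(219,337)),((-.115,-.1,0),sc(220,356)),((.075,-.1,.042),sc(281,236)),((-.012,0,.17),sc(165,147))],
"side":[((-.115,.1,.042),si(373,432)),((.075,.1,0),si(130,492)),((-.115,.1,0),si(371,460))]}
cp={"scene":np.array([sc(*p) for p in[(120,57),(213,73),(80,125),(132,203),(217,222)]]),"side":np.array([si(*p) for p in[(178,86),(205,132),(222,272),(210,352)]])}
def res(q,full=False):
    r=[]
    for n in C:
        P=np.array([b[0] for b in base[n]]);r.append((proj(rw(q,P),C[n])-[b[1] for b in base[n]]).ravel())
        k=q[3]+np.arange(1,6)*np.pi/3
        pc=proj(rw(q,spoke(k,.1025)),C[n])
        for c in cp[n]: r.append(pc[np.argmin(np.linalg.norm(pc-c,axis=1))]-c)
    return np.concatenate(r)
best=None
for yaw in np.arange(-3.1,3.1,.4):
  for x in(.4,.5,.6):
   for y in (0,.15,.3):
    s=least_squares(res,[x,y,yaw,1.6],loss="soft_l1")
    if best is None or s.cost<best.cost:best=s
q=best.x;print(best.cost,q[:2],np.degrees(q[2:]));print(np.round(best.fun.reshape(-1,2),1).tolist())
np.save("q.npy",q)
print("switch",rw(q,[(-.09,-.055,.052)]), {n:proj(rw(q,[(-.09,-.055,.052)]),C[n]) for n in C})
for l,uv in(("tube",sc(320,330)),("marker",sc(320,505)),("cupw",sc(435,400)),("roll",sc(50,235))):
    E=np.array(C["scene"]["extrinsics"]);m=C["scene"]["mtx"]
    d=E[:3,:3].T@np.array([(uv[0]-m[0][2])/m[0][0],-(uv[1]-m[1][2])/m[1][1],-1]);o=-E[:3,:3].T@E[:3,3]
    print(l,np.round(o+d*(.01-o[2])/d[2],3))
# switch from pixels on z=.05, in rotator frame
for n,uv in(("scene",sc(186,299)),("side",si(287,319))):
    E=np.array(C[n]["extrinsics"]);m=C[n]["mtx"]
    d=E[:3,:3].T@np.array([(uv[0]-m[0][2])/m[0][0],-(uv[1]-m[1][2])/m[1][1],-1]);o=-E[:3,:3].T@E[:3,3]
    w=o+d*(.049-o[2])/d[2];v=w[:2]-q[:2];c,s=np.cos(q[2]),np.sin(q[2]);print(n,"switch rot frame",c*v[0]+s*v[1],-s*v[0]+c*v[1])
E
```

```text
22.446906689152218 [0.55538968 0.34601605] [22.95511692 89.97613344]
[[-3.1, -1.2], [0.2, -1.6], [0.0, 3.3], [1.3, -4.3], [0.1, 0.6], [-0.5, -0.9], [0.9, -0.5], [0.8, -0.2], [-0.3, 0.4], [0.4, 0.9], [1.5, -5.8], [-1.8, 2.1], [1.7, 0.3], [0.3, -0.4], [-0.3, -1.2], [-0.1, 1.0], [0.3, 0.5]]
switch [[0.49396727 0.26027057 0.052     ]] {'scene': array([[304.90239478, 234.26102341]]), 'side': array([[327.85648348, 242.90843396]])}
tube [0.588 0.164 0.01 ]
marker [0.425 0.026 0.01 ]
cupw [0.59  0.026 0.01 ]
roll [0.491 0.495 0.01 ]
scene switch rot frame -0.08848496460633651 -0.05283376329888911
side switch rot frame -0.08258408573896124 -0.045689640732604654
```

```bash
cat >> h.py <<'E'
from scipy.spatial.transform import Rotation as Ro
def ori(q,t=0,turn=0):
    "tool down, tilted forward t deg; tool x towards robot along rotator -x, then turned about tool z"
    R=Ro.from_euler('z',q[2])*Ro.from_matrix(np.array([[-1,0,0],[0,1,0],[0,0,-1.]]))*Ro.from_euler('y',-t,degrees=True)*Ro.from_euler('z',turn,degrees=True)
    return R.as_euler('xyz',degrees=True).tolist()
def wcam():
    T=np.eye(4);T[:3,:3]=Ro.from_euler('xyz',robot.current_eef_rot(),degrees=True).as_matrix();T[:3,3]=robot.current_tool_pos()
    return np.linalg.inv(T@np.array(vision.calibration("wrist")["T_tool_cam"]))
E
python3 - <<'E'
from h import *
q=np.load("q.npy")
o=ori(q,15);print(o)
robot.move_to(rw(q,[(-.16,0,.32)])[0].tolist(),o)
fingers.gripper_to(0.0,20)
print(robot.current_time_s(),robot.current_tool_pos(),robot.current_eef_rot())
E=wcam();im=vision.grab_frame("wrist");cv2.imwrite("pics/w1.png",im[:,:,::-1]);np.save("E1.npy",E)
c=vision.calibration("wrist");print({k:np.shape(v) for k,v in c.items()},c["mtx"])
for l in("rotator","switch_near_half","mains","arms"):print(l,[(round(d["p"],2),np.round(d["rect"]).tolist()) for d in recognise(l,"wrist")[:2]])
k=q[3]+np.arange(6)*np.pi/3
print(np.round(proj(rw(q,np.vstack([spoke(k,.1025),[(-.095,-.055,.052)]])),c,E)),caps(im))
E
```

```text
[179.99999999999997, 14.999999999999996, -157.04488307687234]
2.9583 [0.40808687 0.28357937 0.32002525] [ 179.99904801   15.00174542 -157.05089769]
{'mtx': (3, 3), 'T_tool_cam': (4, 4)} [[295.21431026   0.         323.45899218]
 [  0.         295.21431026 201.84840332]
 [  0.           0.           1.        ]]
rotator [(0.76, [333.0, 238.0, 165.0, 199.0])]
switch_near_half [(0.71, [331.0, 238.0, 171.0, 201.0]), (0.2, [288.0, 169.0, 19.0, 24.0])]
mains [(0.81, [287.0, 168.0, 16.0, 26.0])]
arms [(0.89, [333.0, 257.0, 170.0, 65.0])]
[[238. 276.]
 [288. 230.]
 [358. 230.]
 [408. 276.]
 [377. 345.]
 [269. 345.]
 [283. 162.]] (array([[ 30.7695    ,  70.139     ],
       [ 28.04878049, 126.7804878 ],
       [ 44.85271318, 183.82170543],
       [500.55535714, 208.73571429],
       [216.6746988 , 202.56626506],
       [288.28070175, 229.61403509],
       [359.53333333, 229.31666667],
       [408.43783784, 276.8972973 ],
       [410.26190476, 334.83333333],
       [633.28915663, 355.85542169],
       [564.5       , 377.83333333],
       [589.5       , 398.16666667]]), array([2000,   41,  129,  560,   83,   57,   60,  185,   42,  249,    6,
          6], dtype=int32))
```

View pics/w1.png

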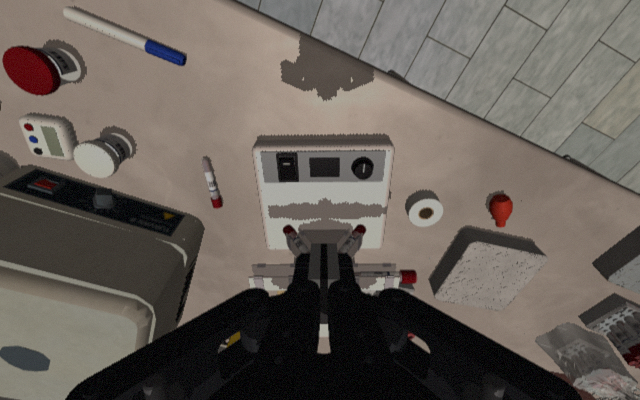

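The wrist view is upside down (image up is towards the robot). It shows the switch at (287,167), the lower caps at (288,230) and (359,229), and the left cap at (408,277), all within about 1 px of the prediction. The empty holder points right, so the pose is good. Next I locate the rocker and press it.

```bash
python3 - <<'E'
from h import *
q=np.load("q.npy");E=np.load("E1.npy");c=vision.calibration("wrist");m=np.array(c["mtx"])
im=cv2.imread("pics/w1.png")
o=np.linalg.inv(E)[:3,3]
def rot(uv,z):
    d=E[:3,:3].T@np.array([(uv[0]-m[0,2])/m[0,0],-(uv[1]-m[1,2])/m[1,1],-1]);w=o+d*(z-o[2])/d[2]
    v=w[:2]-q[:2];C,s=np.cos(q[2]),np.sin(q[2]);return np.round([C*v[0]+s*v[1],-s*v[0]+C*v[1]],4)
print("knob",rot((363,168),.06),"corners",rot((258,149),.042),rot((392,148),.042))
print("switch",rot((287,168),.048))
g=im[140:200,250:330];cv2.imwrite("pics/sw.png",cv2.resize(g,(640,480),interpolation=0))
E
```

```text
knob [-0.0903  0.0541] corners [-0.1103 -0.0895] [-0.1119  0.0943]
switch [-0.0844 -0.0508]
```

View pics/sw.png

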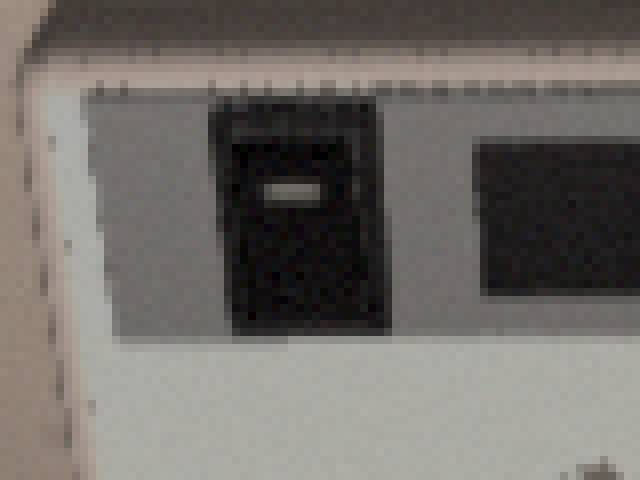

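```bash
python3 - <<'E'
from h import *
q=np.load("q.npy");o=ori(q)
P=lambda x,y,z:rw(q,[(x,y,z+robot.tip_reach)])[0].tolist()
robot.move_to(P(-.104,-.052,.09),o)
robot.line_to(P(-.104,-.052,.06),o,.05)
f0=np.array(robot.current_contact_force())
s=robot.line_to(P(-.104,-.052,.046),velocity=.02,f_stop=14)
robot.pause(.2)
print(s,robot.current_tool_pos()[2]-.017,np.array(robot.current_contact_force())-f0)
robot.line_to(P(-.104,-.052,.09),velocity=.1)
robot.move_to(P(-.16,0,.303),ori(q,15))
E=wcam();im=vision.grab_frame("wrist");cv2.imwrite("pics/sw2.png",cv2.resize(im[140:200,250:330,::-1],(640,480),interpolation=0))
print([(round(d["p"],2),np.round(d["rect"]).tolist()) for d in recognise("mains","wrist")[:2]],robot.current_time_s())
E
```

```text
True 0.04912800656947436 [-1.36302677 -1.92455412  6.19465032]
[(0.59, [288.0, 169.0, 22.0, 28.0])] 7.2167
```

View pics/sw2.png

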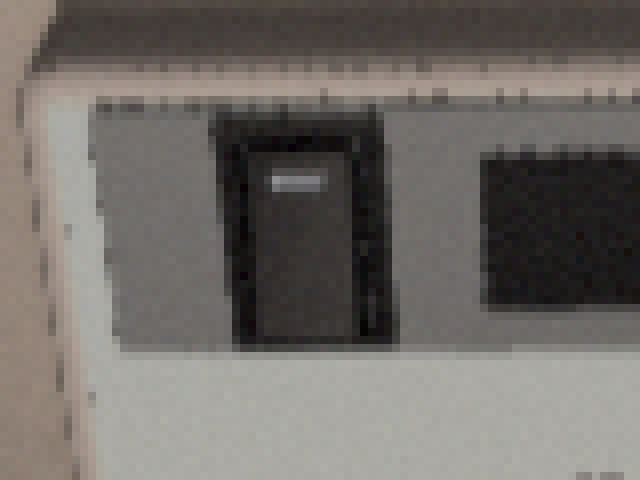

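The rocker's shading has changed, so it has flipped. I'll press it once more, harder, to be sure it is at its stop, then push the rotor.

```bash
python3 - <<'E'
from h import *
q=np.load("q.npy");o=ori(q)
P=lambda x,y,z:rw(q,[(x,y,z+robot.tip_reach)])[0].tolist()
robot.move_to(P(-.104,-.052,.07),o)
s=robot.line_to(P(-.104,-.052,.0465),velocity=.03,f_stop=22)
robot.pause(.2)
print(s,robot.current_tool_pos()[2]-.017,robot.current_contact_force())
robot.line_to(P(-.104,-.052,.1),velocity=.15)
o=None
for turn in(90,-90):
    if robot.inverse_kinematics(P(0,-.085,.32),ori(q,0,turn)) is not None: o=ori(q,0,turn);print(turn);break
robot.line_to(P(-.11,-.085,.31),velocity=.25)
robot.move_to(P(0,-.085,.31),o)
robot.line_to(P(0,-.085,.235),velocity=.15)
print(robot.current_time_s(),robot.current_contact_force())
s=robot.line_to(P(0,.01,.235),velocity=.06,f_stop=15)
print(s,robot.current_tool_pos(),robot.current_contact_force())
robot.line_to((np.array(robot.current_tool_pos())+[0,0,.09]).tolist(),velocity=.2)
im=vision.grab_frame("scene");cv2.imwrite("pics/sc2.png",cv2.resize(im[120:270,230:390,::-1],(640,600),interpolation=2))
print(robot.current_time_s(),robot.current_tool_pos())
E
```

```text
True 0.049389702109271974 [-0.96673273 -1.39537844  6.99551869]
90
12.55 [ 0.69649374 -0.14035953 -0.15680088]
True [0.57070159 0.31138908 0.25513599] [-0.12587484  0.12842703  4.33816133]
14.0917 [0.56975415 0.31180548 0.34295528]
```

View pics/sc2.png

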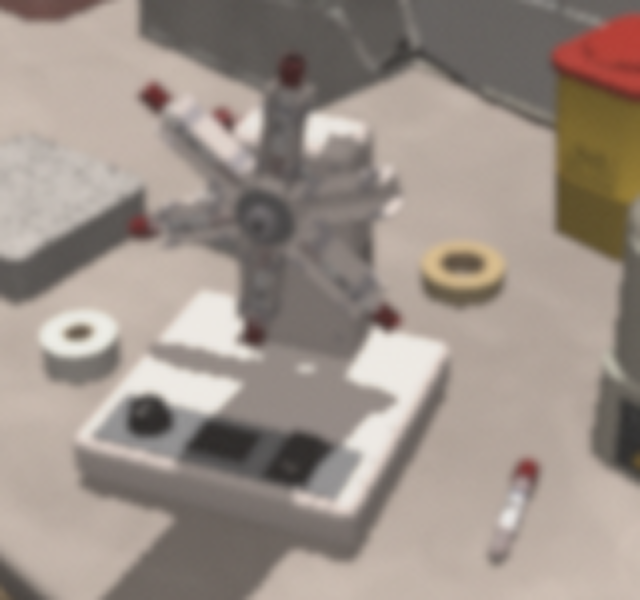

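The scene crop shows the empty holder now pointing up-right at about (398,187), with the pushed arm nearly vertical and its cap at (292,70). The push stopped early, probably because the wide finger base met the cap. I'll push that arm on with the tips higher, then measure.

```bash
cat >> h.py <<'E'
def rotor(q,g,E,c,uv,r=.1025):
    "rotor angle (deg, near guess g) from cap pixels uv"
    def f(a):
        pc=proj(rw(q,spoke(a[0]+np.arange(1,6)*np.pi/3,r)),c,E)
        D=np.linalg.norm(pc[:,None]-uv[None],axis=2).min(1);return np.minimum(D,12)
    A=np.radians(np.arange(g-30,g+30,.25));F=[np.sum(f([a])) for a in A];i=int(np.argmin(F));return np.degrees(A[i]),np.round(f([A[i]]),1)
E
python3 - <<'E'
from h import *
q=np.load("q.npy");o=robot.current_eef_rot()
P=lambda x,y,z:rw(q,[(x,y,z+robot.tip_reach)])[0].tolist()
c=vision.calibration("scene")
print("rotor",rotor(q,62,None,c,caps(vision.grab_frame("scene"))[0]))
robot.line_to(P(0,-.05,.31),velocity=.2)
robot.line_to(P(0,-.05,.252),velocity=.15)
s=robot.line_to(P(0,.02,.252),velocity=.05,f_stop=15)
print(s,robot.current_tool_pos(),robot.current_contact_force())
robot.line_to((np.array(robot.current_tool_pos())+[0,0,.08]).tolist(),velocity=.2)
print("rotor",rotor(q,32,None,c,caps(vision.grab_frame("scene"))[0]),robot.current_time_s())
E
```

```text
rotor (np.float64(70.0), array([12. , 12. ,  2.1,  0.3, 12. ]))
False [0.547505   0.36468301 0.26910125] [-0.2760973  -0.12665915 -0.06482336]
rotor (np.float64(32.5), array([ 1.5, 12. , 12. ,  1.3, 12. ])) 17.0833
```

```bash
python3 - <<'E'
from h import *
q=np.load("q.npy");o=robot.current_eef_rot()
P=lambda x,y,z:rw(q,[(x,y,z+robot.tip_reach)])[0].tolist()
robot.line_to(P(0,-.085,.31),velocity=.2)
robot.line_to(P(0,-.085,.228),velocity=.15)
f0=np.array(robot.current_contact_force())
s=robot.line_to(P(0,-.030,.228),velocity=.04,f_stop=10)
print(s,robot.current_tool_pos(),np.array(robot.current_contact_force())-f0)
robot.line_to((np.array(robot.current_tool_pos())+rw([0,0,q[2]],[(0,-.012,0)])[0]).tolist(),velocity=.1)
robot.line_to((np.array(robot.current_tool_pos())+[0,0,.09]).tolist(),velocity=.2)
robot.line_to(P(-.15,-.1,.31),velocity=.25)
robot.move_to(P(-.16,-.06,.30),ori(q,15))
E=wcam();w=vision.grab_frame("wrist");im=vision.grab_frame("scene");sd=vision.grab_frame("side")
np.save("E3.npy",E)
cw=vision.calibration("wrist")
for n,p in(("scene3",im),("side3",sd),("wrist3",w)):cv2.imwrite(f"pics/{n}.png",p[:,:,::-1])
for g in(0,):
  for p,EE,n in((im,None,"scene"),(w,E,"wrist"),(sd,None,"side")):
    cc=vision.calibration(n);u,a=caps(p);print(n,rotor(q,g,EE,cc,u));print(np.round(u).tolist());print(np.round(proj(rw(q,spoke(np.radians(g)+np.arange(6)*np.pi/3,.1025)),cc,EE)).tolist())
a=cv2.resize(im[120:270,230:350,::-1],(400,500),interpolation=2);b=cv2.resize(w[150:350,240:400,::-1],(400,500),interpolation=2)
cv2.imwrite("pics/c3.png",np.hstack([a,b]));print(robot.current_time_s())
E
```

```text
False [0.56663771 0.31893698 0.24459534] [-0.6097532   0.78828575 -0.08632228]
scene (np.float64(3.7499999999999996), array([ 1.5, 12. , 12. , 12. ,  0.4]))
[[104.0, 94.0], [96.0, 96.0], [390.0, 134.0], [266.0, 146.0], [331.0, 163.0], [213.0, 196.0], [362.0, 237.0], [450.0, 264.0], [409.0, 305.0], [413.0, 378.0]]
[[296.0, 135.0], [331.0, 160.0], [331.0, 196.0], [300.0, 205.0], [269.0, 182.0], [265.0, 148.0]]
wrist (np.float64(3.7499999999999996), array([12. ,  1.1,  1.7,  3.2,  0.7]))
[[81.0, 70.0], [35.0, 97.0], [1.0, 107.0], [37.0, 111.0], [30.0, 115.0], [33.0, 113.0], [12.0, 118.0], [3.0, 122.0], [70.0, 127.0], [85.0, 185.0], [539.0, 209.0], [253.0, 203.0], [370.0, 225.0], [305.0, 247.0], [441.0, 252.0], [464.0, 318.0], [412.0, 334.0], [559.0, 374.0], [576.0, 376.0], [583.0, 377.0], [569.0, 378.0], [576.0, 381.0], [591.0, 381.0], [580.0, 382.0], [586.0, 388.0], [603.0, 391.0], [612.0, 394.0], [597.0, 398.0]]
[[389.0, 363.0], [296.0, 314.0], [302.0, 249.0], [364.0, 226.0], [434.0, 249.0], [465.0, 314.0]]
side (np.float64(5.5), array([12. , 12. ,  0.7,  1. , 12. ]))
[[165.0, 210.0], [341.0, 203.0], [369.0, 207.0], [305.0, 247.0], [300.0, 252.0], [218.0, 281.0], [208.0, 292.0], [324.0, 345.0]]
[[297.0, 176.0], [292.0, 185.0], [293.0, 220.0], [300.0, 251.0], [306.0, 250.0], [305.0, 209.0]]
22.9667
```

View pics/c3.png

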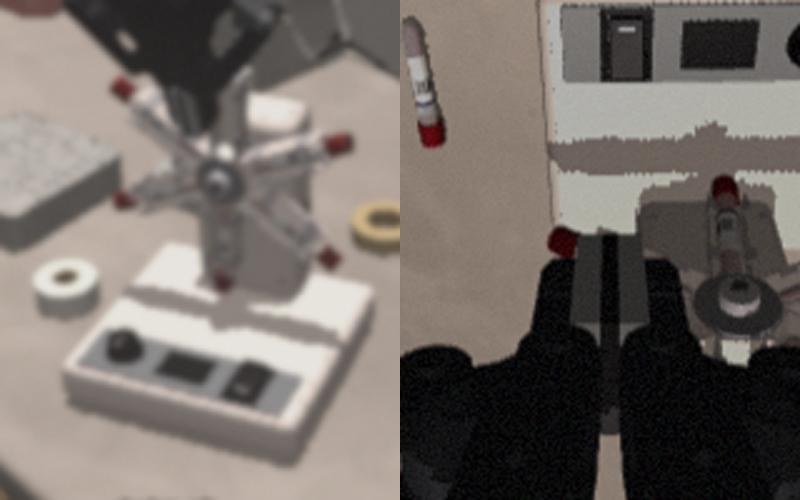

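The crops show the empty holder at the top and still about 4° clockwise; the switch is off. One short final push, then a careful check from a frontal view.

```bash
cat >> h.py <<'E'
def finepush(q,y,z=.228):
    P=lambda x,y,z:rw(q,[(x,y,z+robot.tip_reach)])[0].tolist()
    robot.move_to(P(-.1,-.06,.31),ori(q,0,90)); robot.line_to(P(0,-.045,.31),velocity=.25); robot.line_to(P(0,-.045,z),velocity=.15)
    s=robot.line_to(P(0,y,z),velocity=.03,f_stop=10); robot.pause(.2); print(s,robot.current_tool_pos(),robot.current_contact_force())
    robot.line_to(P(0,y-.015,z),velocity=.08);robot.line_to(P(0,y-.015,.31),velocity=.2); robot.line_to(P(-.12,-.06,.31),velocity=.25)
def check(q,tag,g=0):
    "joint fit of small pose correction and rotor angle to the wrist and scene caps"
    P=lambda x,y,z:rw(q,[(x,y,z+robot.tip_reach)])[0].tolist()
    robot.move_to(P(-.24,0,.22),ori(q,40)); robot.pause(.3)
    E=wcam();w=vision.grab_frame("wrist");cv2.imwrite(f"pics/w{tag}.png",w[:,:,::-1]);np.save(f"E{tag}.npy",E)
    cw=vision.calibration("wrist");u=caps(w)[0]
    pc=proj(rw(q,spoke(np.radians(g)+np.arange(1,6)*np.pi/3,.1025)),cw,E)
    pr=[(k+1,u[np.argmin(np.linalg.norm(u-p,axis=1))]) for k,p in enumerate(pc) if np.linalg.norm(u-p,axis=1).min()<15]
    print(np.round(pc).tolist(),[(k,np.round(v,1).tolist()) for k,v in pr])
    uv=np.array([v for k,v in pr]);ks=np.array([k for k,v in pr])*np.pi/3
    s=least_squares(lambda a:np.r_[(proj(rw([q[0],q[1],q[2]],spoke(a[0]+ks,.1025)),cw,E)+a[1:3]-uv).ravel(),a[1:3]*.3],[np.radians(g),0,0])
    print("rotor deg",np.degrees(s.x[0]),"px shift",s.x[1:],np.round(s.fun,1),"t",robot.current_time_s())
E
python3 - <<'E'
from h import *
q=np.load("q.npy")
finepush(q,-.0242)
check(q,"4")
im=cv2.imread("pics/w4.png");print([(round(d["p"],2),np.round(d["rect"]).tolist()) for d in recognise("arms","wrist")[:2]])
E
```

```text
False [0.5646475  0.32388093 0.24477307] [0.46622529 0.55855135 0.09920334]Traceback (most recent call last):
  File "<stdin>", line 4, in <module>
  File "h.py", line 39, in check
    robot.move_to(P(-.24,0,.22),ori(q,40)); robot.pause(.3)
    ~~~~~~~~~~~~~^^^^^^^^^^^^^^^^^^^^^^^^^
station.PlanningError: the arm cannot take that pose within its joint ranges
```

```bash
sed -i 's/robot.move_to(P(-.24,0,.22),ori(q,40))/robot.move_to(P(*VP[:3]),ori(q,VP[3]))/; s/^def check/VP=[-.19,0,.27,20]\ndef check/' h.py
python3 - <<'E'
from h import *
q=np.load("q.npy")
J=[(x,z,t) for x in(-.22,-.2,-.18) for z in(.27,.3,.34) for t in(30,25,20) if robot.inverse_kinematics(rw(q,[(x,0,z)])[0].tolist(),ori(q,t)) is not None]
print(J)
x,z,t=J[0] if J else (-.16,.32,15)
VP[:]=[x,0,z-.017,t]
check(q,"4")
E
```

```text
[(-0.22, 0.27, 30), (-0.22, 0.27, 25), (-0.22, 0.27, 20), (-0.22, 0.3, 30), (-0.22, 0.3, 25), (-0.22, 0.3, 20), (-0.22, 0.34, 25), (-0.22, 0.34, 20), (-0.2, 0.27, 30), (-0.2, 0.27, 25), (-0.2, 0.27, 20), (-0.2, 0.3, 30), (-0.2, 0.3, 25), (-0.2, 0.3, 20), (-0.2, 0.34, 30), (-0.2, 0.34, 25), (-0.2, 0.34, 20), (-0.18, 0.27, 30), (-0.18, 0.27, 25), (-0.18, 0.27, 20), (-0.18, 0.3, 30), (-0.18, 0.3, 25), (-0.18, 0.3, 20), (-0.18, 0.34, 30), (-0.18, 0.34, 25), (-0.18, 0.34, 20)]
[[247.0, 329.0], [260.0, 253.0], [324.0, 224.0], [388.0, 253.0], [401.0, 329.0]] [(2, [260.5, 253.2]), (3, [325.4, 223.8]), (4, [390.0, 254.4]), (5, [408.1, 332.3])]
rotor deg -0.3339200619716751 px shift [2.90849144 1.2932647 ] [ 1.7  1.5  0.9  1.2  0.8 -0.6 -3.7 -2.2  0.9  0.4] t 29.0667
```

View pics/w4.png

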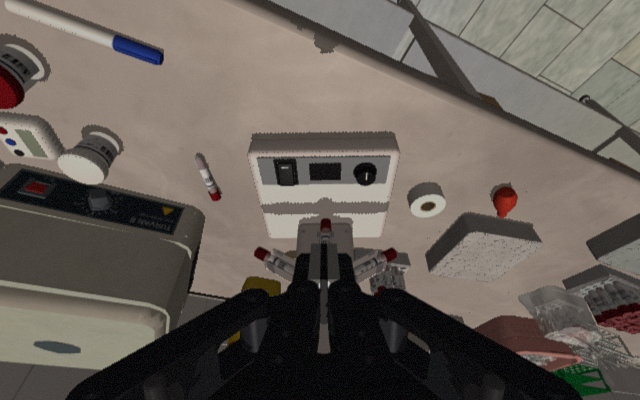

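The frontal wrist view shows the three lower caps at (260.5,253.2), (325.4,223.8) and (390,254.4). These are symmetric, so the rotor is near 0°; the fifth match was a false one in the background. I'll cross-check with the fixed cameras before handing in.

```bash
python3 - <<'E'
from h import *
q=np.load("q.npy");S=[]
E4=np.load("E4.npy");obs=[("wrist",E4,np.array([2,3,4]),np.array([[260.5,253.2],[325.4,223.8],[390,254.4]]))]
for n in("scene","side"):
    im=vision.grab_frame(n);u=caps(im)[0];c=vision.calibration(n)
    pc=proj(rw(q,spoke(np.arange(1,6)*np.pi/3,.1025)),c);D=np.linalg.norm(pc[:,None]-u[None],axis=2)
    k=[i for i in range(5) if D[i].min()<5];obs.append((n,None,np.array(k)+1,u[D[k].argmin(1)]))
    print(n,[(i+1,np.round(u[D[i].argmin()]-pc[i],1).tolist()) for i in k])
for n,E,k,uv in obs:
    c=vision.calibration(n)
    s=least_squares(lambda a:np.r_[(proj(rw(q,spoke(a[0]+k*np.pi/3,.1025)),c,E)+a[1:]-uv).ravel(),.3*a[1:]],[0,0,0]);print(n,np.degrees(s.x[0]),s.x[1:],np.round(s.fun,1))
E
```

```text
scene [(1, [-1.4, 0.0]), (5, [-0.2, -0.7])]
side [(3, [3.6, -1.6]), (4, [-2.7, -0.1])]
wrist 0.747098203140394 [0.72839548 0.58232154] [ 0.4 -0.3  0.   0.5 -0.5 -0.3  0.2  0.2]
scene 0.48121051976770957 [-0.90210578 -0.34640904] [ 0.7 -0.1 -0.6  0.1 -0.3 -0.1]
side -1.246935109806356 [ 0.53650534 -0.854293  ] [-3.2  0.3  3.1 -0.2  0.2 -0.3]
```

```bash
python3 -c "
from station import *
print(workorder.close_job())"
```

```text
the job is handed in; nothing more can be done
None
```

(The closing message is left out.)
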